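# Roll a shaft blank into the V-block and set it against the stop

### The job

Using the fingertips only, without gripping or lifting it, roll the loose round bar across the bench and up the ramp into the groove of the V-block. Then push it endways along the groove until its end sits against the upright stop plate, and leave it lying there, seated in the V. Leave the other things on the table where they are.

Things in the scene. Friction and masses are not known exactly. Their poses are not given: they have to be found in the camera images.
- shaft_blank: Shaft blank: plain round aluminium bar, diameter 32 mm, 110 mm long, 0.18 to 0.36 kg. Origin on its axis at mid length. Its own y runs along the axis; x and z turn as it rolls. It starts lying still on the bench before the ramp, axis within 0.2 rad of the groove's. Friction on everything about 0.35; it rolls easily and, let go at 5 cm/s, stops by itself within 2 cm.
- v_block: V-block with a run-up ramp, dark steel, fixed. Origin at bench height below the bottom of the groove, at mid length. Its y runs along the groove (160 mm long, y -80 to +80), x from the ramp to the rear wall, z up. The 90 degree V has its bottom at x 0, z 3 mm and rises at 45 degrees on both sides: to the lip (17 mm high) and to the rear wall (38 mm high, x 36 to 43 mm). Behind it a bolted foot to x 68, 14 mm high.
- ramp_foot (a point): Middle of the ramp's lower edge, at bench height, 66 mm before the V-block's origin (x = -66 mm). From here the ramp, as long as the block in y, rises straight to the lip: 17 mm up over 47.5 mm.
- lip (a point): Middle of the groove's front edge, at x = -14.5 mm, z = 17 mm of the V-block; the flat lip on top of the ramp is 4 mm deep and ends here, then the V goes down.
- seat (a point): Middle of the groove, 25.6 mm over the bench: height of the blank's axis when it lies seated in the V.
- stop_plate: Stop plate: fixed upright steel plate across one end of the groove (which end varies), 10 mm thick, 46 mm tall, from x -26 to +43 mm of the block. Axes parallel to the block's; origin at bench height at mid thickness, at y = +85 or -85 mm of the block. With the blank's end against it the blank's centre is 60 mm from this origin along y.
- low_plate: Low plate, 3 mm high, 10 mm thick, fixed at the other, open end of the groove (y = -85 or +85 mm of the block); nothing there stands above the groove. Origin at bench height at mid thickness.
- post: Bystander, loose: chrome-white domed post, 76 mm wide, 59 mm tall, standing beyond the V-block. Origin at the centre of its underside.
- carton: Bystander, loose: small open brown and white carton, 42 x 48 x 57 mm, standing beyond the V-block. Origin at the centre of its underside.
- screwdriver: Bystander, loose: slotted screwdriver with an orange and black grip, 185 mm long, 30 mm thick, lying to the right of the blank. It lies along its own y. Origin at the centre of its underside.
- glue_bottle: Bystander, loose: flat cream glue bottle with a blue cap, 35 x 57 x 82 mm, standing to the left of the blank. Origin at the centre of its underside.
There are look-alikes about, which are no part of the job. What is shaped like the shaft_blank but purple is not meant.

How it is judged:
By the outcome, as a careful person would: the job done as asked, in the order asked, and still so for the second after the job is handed in, with the robot touching nothing.
It also fails if it takes over 58 s, if anything falls off the work surface, if the arm or the gripper's body presses on something with over 40 N, if the wrist force passes 120 N, or if a joint passes its speed limit or range.

### The arm

A 6-joint arm with a two-finger parallel gripper is mounted at the origin on a cart in front of the work surface, level with it; the furniture and walls round the work are solid. World frame = base frame: x ahead of the robot, y to its left, z up, the work surface at z = 0. Lengths are in m, angles in rad, forces in N, time in s.
With the tool pointing down it reaches from about 0.375 to 0.9 m from the base axis. Payload 3.1 kg.
Tool frame: the origin (TCP) lies midway between the tips of the shut fingers; the grasp point (between the pads) lies robot.tcp_to_grasp behind it (robot.tcp_to_grasp is the distance from the TCP to the grasp point, in m); z points along the fingers, y is the direction in which the jaws open and shut (so a half turn about z gives the same grasp; the last joint's range is limited). The gripper opens to 87 mm and grips with 3 to 60 N. Pads are 19 mm wide; open, the fingers measure 117 mm over their backs; the gripper's body (75 mm by 190 mm) begins 51 mm behind the grasp point.
Start: joints at [-1.369, 0.527, 1.433, -0, 1.181, -0.178], TCP at [0.232, -0.58, 0.223] pointing down, gripper open.
Joint ranges: [-3.08, 3.08], [-0.75, 2.2], [0.22, 2.44], [-1.43, 4.57], [0, 2.65], [-2.85, 2.85]. Speed limits (rad/s): [2.79, 2.79, 3.14, 3.14, 3.14, 3.14].

### API

Orientations are given as a unit quaternion [x, y, z, w].
In Python, from rig import robot, cams, nets gives the robot as it stands. The module is installed in compiled form; this text tells all that it offers.
- The arm moves only by the tool play_rows, never from a script. Its argument "commands" is a list of rows, each an object of numbers: "x", "y", "z": the shift along the tool's x, y, z in mm; "spin": the turn about the tool's z in rad. In form: [{"x": .., "y": .., "z": .., "spin": ..}, ...]. A call has 1 to 8 rows; each row shifts and turns the pose as measured when the row begins, along the tool's axes as they then stand; what a row does not reach is not made up. A row lasts 1/10 s, in which the tool goes at most 50 mm and 8.59 degrees, less where a joint would pass 70% of its speed; a pose out of reach is approached as far as the arm can. A call is refused whole if a number of a shift passes 50 or a number of a turn 0.15, either way. A call with a gripper value outside its range is refused whole. "grip" is the opening, from 0 (shut) to 1 (fully open), set as the call begins (left out, the last holds). The fingers move at their own pace and stop on an object; "newtons" is the grip in N (left out, the last holds). Time passes only in rows, so rows that do not move let the fingers close. It gives the time, the measured TCP pose, the force and the opening at its end, in the units of the state.
- robot.get_obs(): the state, without advancing time (a new reading comes with each control period).
- cams.camera(name): name is "side" or "top"; returns a dict with "img" (400x640x3 uint8, red, green, blue), "fx", "fy", "cx", "cy" (pixels), "world_to_cam" (4x4, takes a point from world to camera coordinates). Camera axes: x right, y up, looking along -z (the intrinsics and any distortion apply to the point x, -y, -z); pixel columns grow to the right and rows downward; lengths in m; the calibration is good to about 2 mm. A picture is of the moment at which its call begins. There is no depth.
- robot.hand_in(): hands the job in, once; it reports no verdict.
Trained networks look in a picture, given as the dict that the camera call returned (one of the last four; its "shot" number tells which), for a name from the list of things; names that differ only in an ending like _2 or _b are one class to them, and where a whole thing is asked for, a point or a joint stands for the part that bears it (a point fixed in the world has none). Each returns a list of dicts, best first, with "conf" (0 to 1); they miss things now and then, are a little off and sometimes report something else, mostly with a low value. They report only what shows in the picture. A call takes as long as a camera call. They do not tell look-alikes from the thing itself.
- nets.outline_of(picture, name): "region" (400x640 bool, what is visible of it) and "pixel" ([column, row] in pixels, amid what is visible of it).
The state is a dict: "time": time; "q": joint angles; "joint_velocities": joint speeds; "joint_torque": joint torques, N m; "position": TCP position; "tool_rot": TCP orientation; "ft_force": force on the tool from outside, world axes, zero at the start; "moment": the same for the moment, N m; "grip_width": finger opening in m.
Only numpy, scipy, OpenCV 4.12 (cv2) and the standard library are available. Lean on these libraries where they do the work, as an engineer would, in place of code of your own. Each camera call takes 0.05 s, during which the arm holds its last target.

## Working session

There is one attempt and no reset: what is moved stays moved. The work goes in short steps, Python scripts to look and compute and a tool call to move; the robot and the scene stay as the last step left them, time stands still between calls to the robot, and variables do not carry over. Pictures are saved under pics/ and viewed, and the job is handed in when it is done.

Besides the shell and the picture viewer there is one more tool, called as name([rows], argument=value, ...), one row to a line, values as JSON. play_rows: Moves the arm, as the interface text tells. Its arguments: {"type":"object","properties":{"commands":{"type":"array"},"grip":{"type":"number"},"newtons":{"type":"number"}},"required":["commands"]}

```bash
mkdir -p pics; cat > h.py <<'E'
import numpy as np, cv2
from rig import robot, cams, nets
def save(p,n): cv2.imwrite('pics/'+n, p['img'][:,:,::-1])
def ray(p,uv):
    x=np.array([(uv[0]-p['cx'])/p['fx'],-(uv[1]-p['cy'])/p['fy'],-1.])
    T=np.linalg.inv(p['world_to_cam']); return T[:3,3],T[:3,:3]@x
def atz(p,uv,z):
    o,d=ray(p,uv); return o+d*(z-o[2])/d[2]
def proj(p,P):
    c=p['world_to_cam']@np.r_[P,1]; return np.array([p['cx']+p['fx']*c[0]/-c[2],p['cy']-p['fy']*c[1]/-c[2]])
E
python3 - <<'E'
from h import *
o=robot.get_obs(); print(o['time'],o['position'],o['tool_rot'],o['grip_width'],robot.tcp_to_grasp)
for c in ('top','side'):
    p=cams.camera(c); save(p,c+'0.png'); print(c,[k for k in p],p['fx'],p['cx'],p['cy'],np.linalg.inv(p['world_to_cam']).round(3).tolist())
    for n in ('shaft_blank','v_block','stop_plate','low_plate','post','carton','screwdriver','glue_bottle'):
        print(n,[(round(d['conf'],2),np.round(d['pixel']).tolist(),int(d['region'].sum())) for d in nets.outline_of(p,n)][:3])
E
```

```text
0.0 [ 0.23156722 -0.57971244  0.22157851] [ 9.82020778e-01  1.88769710e-01 -3.16595488e-05 -1.08944870e-03] 0.08730232198832592 0.0187
top ['img', 'fx', 'fy', 'cx', 'cy', 'world_to_cam', 'shot'] 446.59926788563934 317.7584729561857 198.77154847208112 [[0.006, 0.996, -0.088, 0.471], [-1.0, 0.006, -0.004, -0.159], [-0.004, 0.088, 0.996, 1.384], [0.0, 0.0, 0.0, 1.0]]
shaft_blank [(0.85, [439.0, 202.0], 400), (0.77, [363.0, 245.0], 368), (0.27, [347.0, 157.0], 237)]
v_block [(0.92, [374.0, 202.0], 2143)]
stop_plate []
low_plate [(0.6, [342.0, 191.0], 56)]
post [(0.72, [298.0, 154.0], 457), (0.71, [346.0, 186.0], 25)]
carton [(0.73, [349.0, 158.0], 222)]
screwdriver [(0.68, [375.0, 199.0], 2169)]
glue_bottle [(0.78, [196.0, 228.0], 238)]
side ['img', 'fx', 'fy', 'cx', 'cy', 'world_to_cam', 'shot'] 514.5696954241282 321.13010935052944 199.61093386002557 [[0.952, 0.125, -0.28, 0.1], [-0.307, 0.37, -0.877, -1.63], [-0.006, 0.921, 0.391, 0.71], [0.0, 0.0, 0.0, 1.0]]
shaft_blank [(0.78, [366.0, 260.0], 469), (0.71, [294.0, 235.0], 231)]
v_block [(0.83, [338.0, 228.0], 969)]
stop_plate [(0.81, [352.0, 245.0], 402), (0.24, [274.0, 174.0], 199)]
low_plate []
post [(0.9, [354.0, 193.0], 279), (0.62, [351.0, 242.0], 368)]
carton [(0.48, [372.0, 210.0], 288)]
screwdriver [(0.8, [324.0, 284.0], 290), (0.36, [338.0, 230.0], 834)]
glue_bottle [(0.53, [268.0, 172.0], 190)]
```

```bash
python3 - <<'E'
import cv2
a=cv2.imread('pics/top0.png'); cv2.imwrite('pics/top0c.png',cv2.resize(a[120:320,180:480],None,fx=2.6,fy=2.6,interpolation=cv2.INTER_CUBIC))
a=cv2.imread('pics/side0.png'); cv2.imwrite('pics/side0c.png',cv2.resize(a[140:310,220:450],None,fx=3.4,fy=3.4,interpolation=cv2.INTER_CUBIC))
E
```

```text
(no output)
```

View pics/top0c.png

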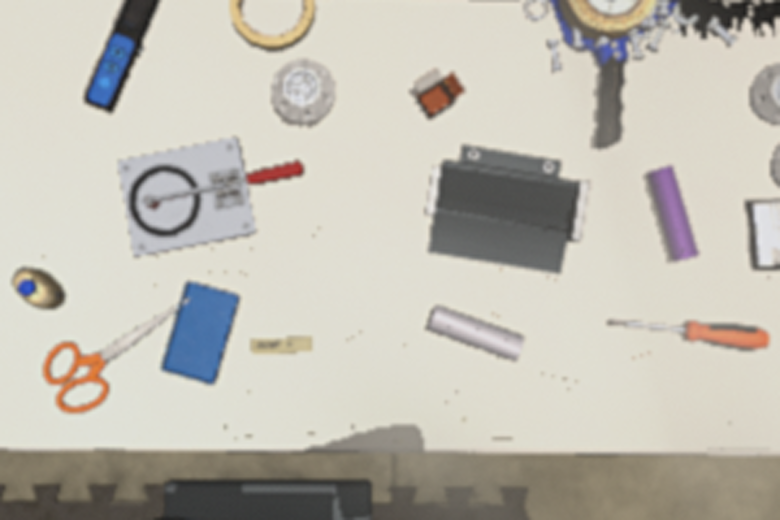

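View pics/side0c.png

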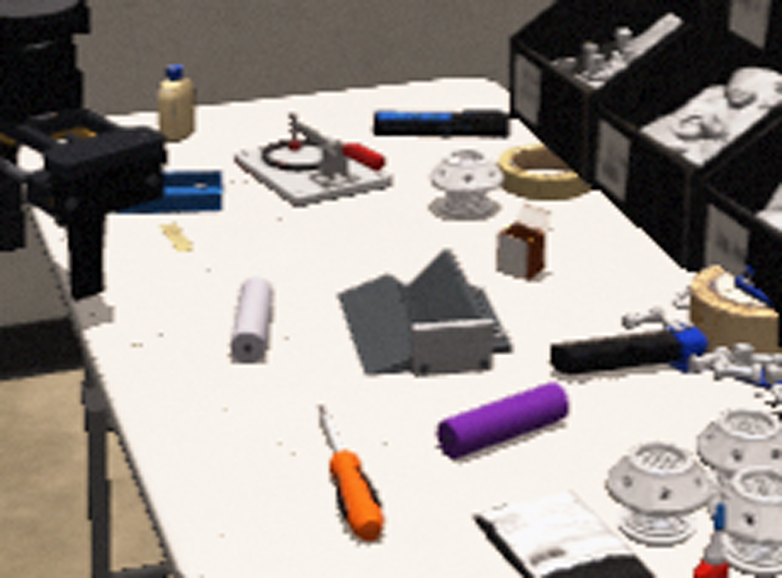

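The silver bar at top (363,245) / side (294,235) is plain aluminium and lies before the ramp, so it is the blank. The purple bar at top (439,202) / side (366,260) is the look-alike. The stop plate stands at the right-hand (world -y) end. I'll confirm both in an enlarged crop.

```bash
python3 - <<'E'
import cv2
a=cv2.imread('pics/top0.png'); cv2.imwrite('pics/top0d.png',cv2.resize(a[170:265,335:415],None,fx=6.3,fy=6.3,interpolation=cv2.INTER_CUBIC))
a=cv2.imread('pics/side0.png'); cv2.imwrite('pics/side0d.png',cv2.resize(a[205:260,280:380],None,fx=8,fy=8,interpolation=cv2.INTER_CUBIC))
E
```

```text
(no output)
```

View pics/top0d.png

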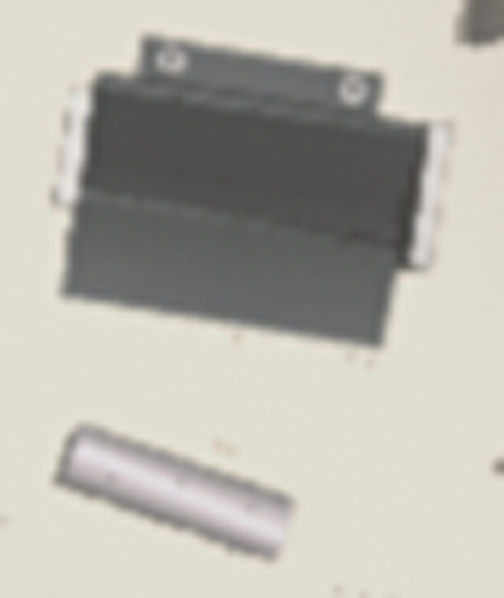

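View pics/side0d.png

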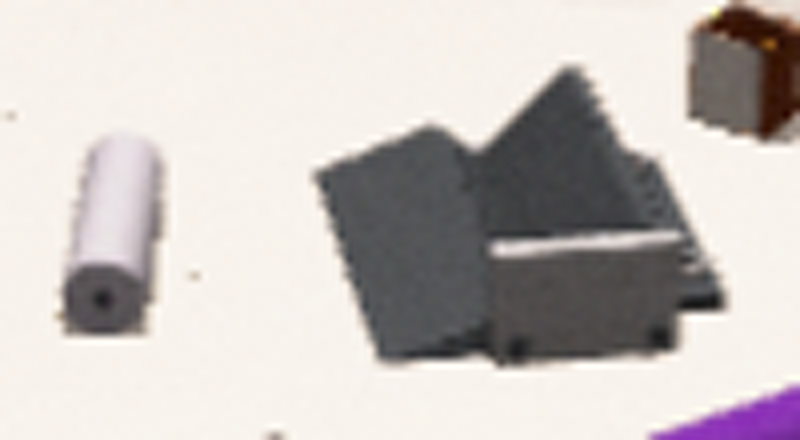

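```bash
cat > fit.py <<'E'
from h import *
from scipy.optimize import least_squares
T=cams.camera('top'); S=cams.camera('side')
tp=lambda u,v:(335-.42+u/6.3,170-.42+v/6.3)
sp=lambda u,v:(280-.44+u/8,205-.44+v/8)
obs=[(T,(-66,80,0),tp(62,297)),(T,(-66,-80,0),tp(382,345)),(T,(43,80,38),tp(97,75)),(T,(43,-90,46),tp(452,124)),(T,(-26,-90,46),tp(428,268)),
(S,(-66,80,0),sp(315,175)),(S,(-66,-80,0),sp(380,358)),(S,(43,-90,46),sp(685,235)),(S,(-26,-90,46),sp(490,250)),(S,(-26,-90,0),sp(500,362)),(S,(40,80,38),sp(572,68))]
def W(b,P):
    c,s=np.cos(b[2]),np.sin(b[2]); x,y,z=np.array(P)/1000
    return np.array([b[0]+c*x-s*y,b[1]+s*x+c*y,z])
f=lambda b:np.concatenate([proj(c,W(b,P))-uv for c,P,uv in obs])
r=least_squares(f,[.47,-.28,-.15]); print('block',r.x.round(4)); print(f(r.x).reshape(-1,2).round(1).tolist())
a=atz(T,tp(70,453),.016); b=atz(T,tp(283,530),.016); d=a-b
print('blank',a,b,(a+b)/2,np.linalg.norm(d),'yaw',np.arctan2(-d[0],d[1]), 'side near',atz(S,sp(100,298),.016))
g=r.x; c,s=np.cos(g[2]),np.sin(g[2])
R=np.array([[c,s],[-s,c]])
for q in (a,b): print('in block',(R@(q[:2]-g[:2])*1000).round(1))
print(robot.get_obs()['time'])
E
python3 fit.py
```

```text
block [ 0.5895 -0.324  -0.1495]
[[-0.5, 0.3], [-0.2, 0.7], [0.0, -0.5], [-0.3, 0.1], [0.3, -0.2], [-0.5, -0.5], [0.1, 0.6], [0.2, 0.2], [0.9, 0.3], [-0.5, 0.6], [0.5, -0.6]]
blank [ 0.46090092 -0.23967971  0.016     ] [ 0.42452034 -0.34250775  0.016     ] [ 0.44271063 -0.29109373  0.016     ] 0.1090740730028908 yaw -0.34005622041721645 side near [ 0.42213626 -0.34254299  0.016     ]
in block [-139.7   64.3]
in block [-160.4  -42.8]
1.0
```

Both views give block yaw -0.15 at (0.590,-0.324), with residuals under 1 px. The blank lies at block x≈-150, y≈+11 and is skewed by about -0.19 rad. I'll turn the tool square to the groove and push with both open fingertips so the blank aligns itself.

play_rows([
  {"spin":0.1325},
  {"spin":0.1325},
  {"spin":0.1325},
  {"spin":0.1325},
  {"y":-40,"x":10},
  {"y":-40,"x":15},
  {"y":-40,"x":15},
  {"y":-40,"x":15},
], grip=0.69)

```text
invalid input
```

```bash
cat > b.py <<'E'
from h import *
from scipy.spatial.transform import Rotation as Ro
G=(.5895,-.324,-.1495)
def st():
    o=robot.get_obs(); c,s=np.cos(G[2]),np.sin(G[2])
    d=np.array(o['position'][:2])-G[:2]
    M=Ro.from_quat(o['tool_rot']).as_matrix()
    print('t',o['time'],'TCP in block mm',(np.array([[c,s],[-s,c]])@d*1000).round(1),'z',round(o['position'][2]*1000,1),'toolx-yaw err',round(np.arctan2(M[1,0],M[0,0])-G[2],4),'F',np.round(o['ft_force'],1),'w',round(o['grip_width'],4))
if __name__=='__main__': st()
E
python3 b.py
```

```text
t 1.0 TCP in block mm [-315.6 -306.9] z 222.6 toolx-yaw err 0.5293 F [0.5 0.6 0.5] w 0.0871
```

play_rows([
  {"x":0,"y":0,"z":0,"spin":0.13},
  {"x":0,"y":0,"z":0,"spin":0.13},
  {"x":0,"y":0,"z":0,"spin":0.13},
  {"x":0,"y":0,"z":0,"spin":0.13},
  {"x":15,"y":-40,"z":0,"spin":0},
  {"x":15,"y":-40,"z":0,"spin":0},
  {"x":15,"y":-40,"z":0,"spin":0},
  {"x":15,"y":-40,"z":0,"spin":0},
], grip=0.69)

```text
time: 1.8
position: [0.3165, -0.4353, 0.2219]
tool_rot: [0.996, -0.086, 0.001, 0.003]
ft_force: [0.4, 0.3, -0.2]
grip_width: 0.0601
```

```bash
python3 b.py
```

```text
t 1.8 TCP in block mm [-253.3 -150.7] z 221.9 toolx-yaw err -0.0227 F [ 0.4  0.3 -0.2] w 0.0601
```

play_rows([
  {"x":12,"y":-42,"z":5,"spin":-0.022},
  {"x":14,"y":-42,"z":20,"spin":0},
  {"x":14,"y":-42,"z":20,"spin":0},
  {"x":14,"y":-35,"z":30,"spin":0},
  {"x":0,"y":0,"z":40,"spin":0},
  {"x":0,"y":0,"z":0,"spin":0},
])

```text
time: 2.4
position: [0.4013, -0.2772, 0.1058]
tool_rot: [0.997, -0.072, 0.004, 0.007]
ft_force: [-0.6, 0.8, 0.6]
grip_width: 0.06
```

```bash
python3 b.py
```

```text
t 2.4 TCP in block mm [-193.    18.3] z 105.8 toolx-yaw err 0.0059 F [-0.6  0.8  0.6] w 0.06
```

play_rows([
  {"x":-5,"y":6,"z":30,"spin":0.006},
  {"x":-2,"y":0,"z":30,"spin":0},
  {"x":0,"y":0,"z":20,"spin":0},
  {"x":0,"y":0,"z":10,"spin":0},
  {"x":0,"y":0,"z":0,"spin":0},
])

```text
time: 2.9
position: [0.3986, -0.2909, 0.0193]
tool_rot: [0.997, -0.076, 0.009, 0.011]
ft_force: [0.2, 1.1, -0.1]
grip_width: 0.06
```

```bash
python3 b.py
```

```text
t 2.9 TCP in block mm [-193.7    4.3] z 19.3 toolx-yaw err -0.002 F [ 0.2  1.1 -0.1] w 0.06
```

play_rows([
  {"x":0,"y":-7,"z":9,"spin":0},
  {"x":0,"y":0,"z":0,"spin":0},
  {"x":5,"y":0,"z":0,"spin":0},
  {"x":5,"y":0,"z":0,"spin":0},
  {"x":5,"y":0,"z":0,"spin":0},
  {"x":5,"y":0,"z":0,"spin":0},
  {"x":5,"y":0,"z":0,"spin":0},
])

```text
time: 3.6
position: [0.4286, -0.2904, 0.0151]
tool_rot: [0.997, -0.076, 0.012, 0.014]
ft_force: [0.4, 0.5, 0.2]
grip_width: 0.0602
```

```bash
cat > look.py <<'E'
import sys
from b import *
n=sys.argv[1]; st()
T=cams.camera('top'); S=cams.camera('side')
a=cv2.resize(T['img'][170:265,330:415],None,fx=4.6,fy=4.6,interpolation=cv2.INTER_CUBIC)
b=cv2.resize(S['img'][180:270,270:365],None,fx=4.2,fy=4.2,interpolation=cv2.INTER_CUBIC)
h=max(a.shape[0],b.shape[0]); I=np.zeros((h,a.shape[1]+b.shape[1],3),np.uint8)
I[:a.shape[0],:a.shape[1]]=a; I[:b.shape[0],a.shape[1]:]=b
cv2.imwrite(f'pics/{n}.png',I[:,:,::-1])
E
python3 look.py p1
```

```text
t 3.6 TCP in block mm [-164.1    9.2] z 15.1 toolx-yaw err -0.0029 F [0.4 0.5 0.2] w 0.0602
```

View pics/p1.png

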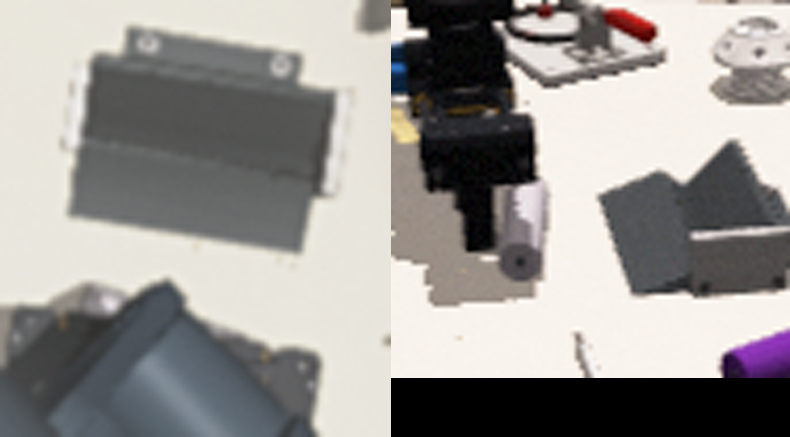

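The side view shows the right fingertip behind the blank at about (300,242), with the blank still ahead of the ramp. The tip has crept up to z 15, so I'll check the tool's tilt.

```bash
python3 - <<'E'
from b import *
o=robot.get_obs(); print(Ro.from_quat(o['tool_rot']).as_matrix().round(3),o['q'])
E
```

```text
[[ 0.988 -0.152  0.022]
 [-0.151 -0.988 -0.031]
 [ 0.027  0.027 -0.999]] [-0.80824927  0.72460305  1.87222083 -0.01110913  0.50672941  0.92443001]
```

play_rows([
  {"x":5,"y":0,"z":4,"spin":0},
  {"x":5,"y":0,"z":3,"spin":0},
  {"x":5,"y":0,"z":1,"spin":0},
  {"x":5,"y":0,"z":1,"spin":0},
])

```text
time: 4.1
position: [0.4495, -0.2937, 0.0055]
tool_rot: [0.997, -0.076, 0.011, 0.014]
ft_force: [-0.2, 0.1, -0.4]
grip_width: 0.0601
```

```bash
python3 look.py p2;  python3 - <<'E'
from b import *
o=robot.get_obs(); print(Ro.from_quat(o['tool_rot']).as_matrix().round(3))
E
```

```text
t 4.1 TCP in block mm [-143.     9.1] z 5.5 toolx-yaw err -0.003 F [-0.2  0.1 -0.4] w 0.0601
[[ 0.988 -0.152  0.022]
 [-0.151 -0.988 -0.03 ]
 [ 0.026  0.027 -0.999]]
```

View pics/p2.png

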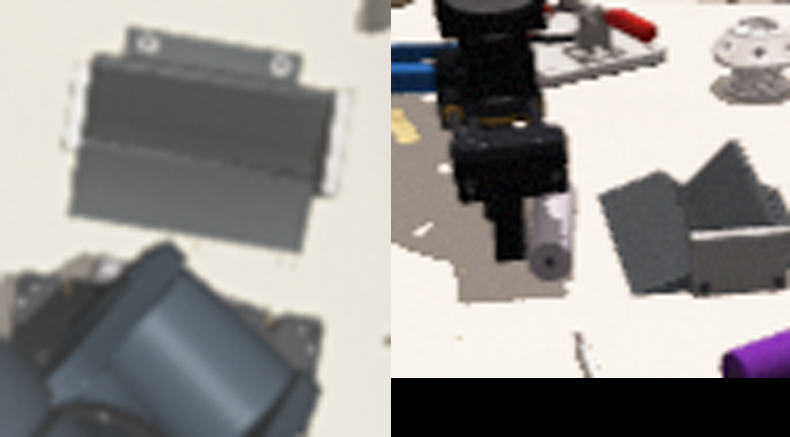

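```bash
cat >> b.py <<'E'
def blk(P):
    c,s=np.cos(G[2]),np.sin(G[2]); return (np.array([[c,s],[-s,c]])@(np.array(P)[:2]-G[:2])*1000).round(1)
def side(u,v,z,S):  # crop coords of look.py
    return blk(atz(S,(269.6+(u-391)/4.2,179.6+v/4.2),z))
E
python3 - <<'E'
from b import *
S=cams.camera('side')
print(side(549,262,.016,S), 'top far', side(563,190,.026,S))
E
```

```text
[-119.6  -51.9] top far [-96.7  38.6]
```

play_rows([
  {"x":5,"y":0,"z":-2,"spin":0},
  {"x":5,"y":0,"z":-1,"spin":0},
  {"x":5,"y":0,"z":0,"spin":0},
  {"x":5,"y":0,"z":0,"spin":0},
  {"x":5,"y":0,"z":0,"spin":0},
  {"x":0,"y":0,"z":0,"spin":0},
])

```text
time: 4.85
position: [0.4762, -0.2978, 0.01]
tool_rot: [0.997, -0.076, 0.012, 0.014]
ft_force: [-0.2, -0.4, 0.7]
grip_width: 0.0602
```

```bash
python3 look.py p3
```

```text
t 4.85 TCP in block mm [-115.9    9. ] z 10.0 toolx-yaw err -0.0028 F [-0.2 -0.4  0.7] w 0.0602
```

View pics/p3.png

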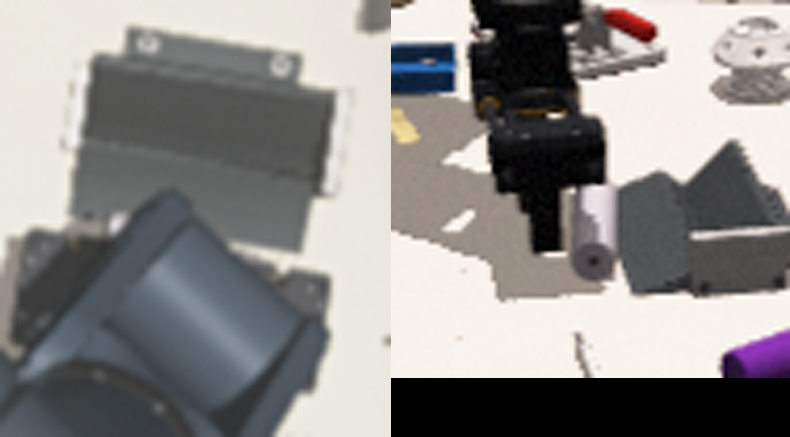

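```bash
python3 - <<'E'
from b import *
S=cams.camera('side')
print(side(594,262,.016,S), side(575,185,.022,S),side(611,185,.022,S))
E
```

```text
[-89.1 -57.3] [-85.7  53.6] [-59.7  49. ]
```

play_rows([
  {"x":4,"y":0,"z":0,"spin":0},
  {"x":4,"y":0,"z":0,"spin":0},
  {"x":4,"y":0,"z":0,"spin":0},
  {"x":4,"y":0,"z":0,"spin":0},
  {"x":4,"y":0,"z":0,"spin":0},
  {"x":0,"y":0,"z":0,"spin":0},
])

```text
time: 5.6
position: [0.4948, -0.2997, 0.0099]
tool_rot: [0.997, -0.077, 0.009, 0.013]
ft_force: [-1.2, 0.3, -0.7]
grip_width: 0.0602
```

```bash
python3 look.py p4
```

```text
t 5.6 TCP in block mm [-97.3  10. ] z 9.9 toolx-yaw err -0.0038 F [-1.2  0.3 -0.7] w 0.0602
```

View pics/p4.png

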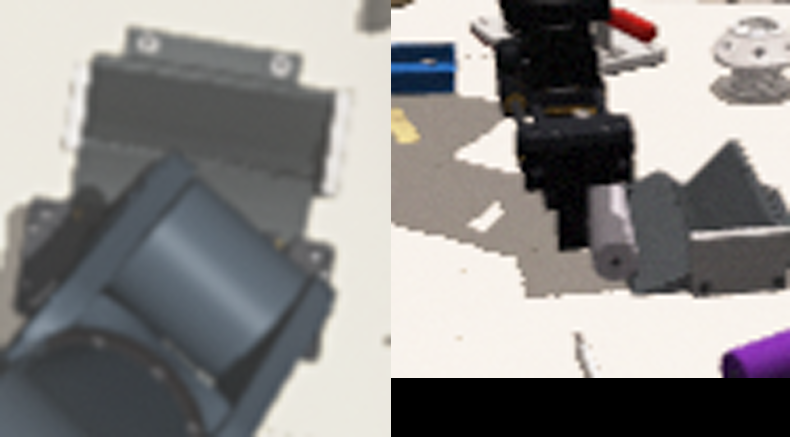

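play_rows([
  {"x":4,"y":0,"z":0,"spin":0},
  {"x":4,"y":0,"z":-1,"spin":0},
  {"x":4,"y":0,"z":-1.4,"spin":0},
  {"x":4,"y":0,"z":-1.4,"spin":0},
  {"x":4,"y":0,"z":-1.4,"spin":0},
  {"x":0,"y":0,"z":0,"spin":0},
])

```text
time: 6.3
position: [0.5052, -0.2984, 0.0147]
tool_rot: [0.997, -0.077, -0.002, 0.007]
ft_force: [0.9, -0.0, -0.6]
grip_width: 0.0598
```

```bash
python3 look.py p5
```

```text
t 6.3 TCP in block mm [-87.2  12.8] z 14.7 toolx-yaw err -0.0044 F [ 0.9 -0.  -0.6] w 0.0598
```

View pics/p5.png

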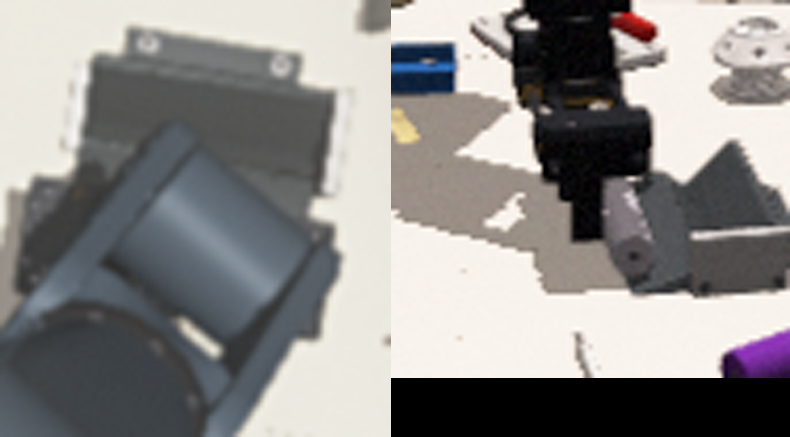

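The blank is now parallel to the ramp foot and starting up the ramp; its near end is at about side (327,241). I'll keep going up the slope.

play_rows([
  {"x":5,"y":0,"z":-1.8,"spin":0},
  {"x":5,"y":0,"z":-1.8,"spin":0},
  {"x":5,"y":0,"z":-1.8,"spin":0},
  {"x":5,"y":0,"z":-1.8,"spin":0},
  {"x":0,"y":0,"z":0,"spin":0},
])

```text
time: 6.9
position: [0.5135, -0.2964, 0.021]
tool_rot: [0.997, -0.077, -0.015, 0.002]
ft_force: [-0.3, 0.5, 0.2]
grip_width: 0.0596
```

```bash
python3 look.py p6
```

```text
t 6.9 TCP in block mm [-79.3  15.9] z 21.0 toolx-yaw err -0.0044 F [-0.3  0.5  0.2] w 0.0596
```

View pics/p6.png

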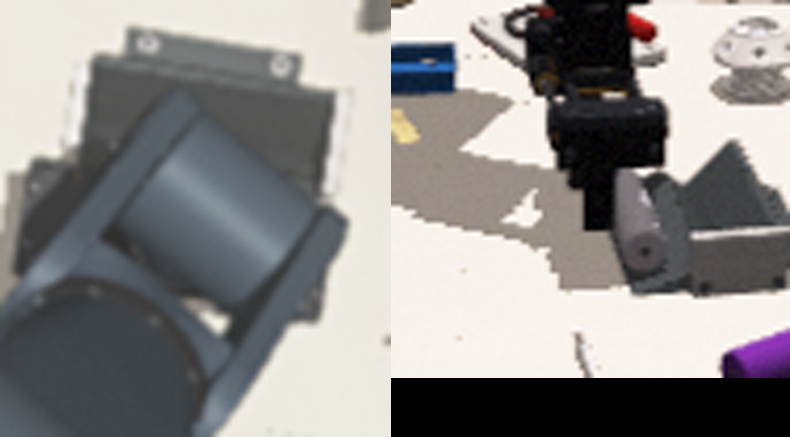

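play_rows([
  {"x":1,"y":2,"z":5,"spin":0},
  {"x":2,"y":2,"z":4,"spin":0},
  {"x":7,"y":1,"z":-0.5,"spin":0},
  {"x":7,"y":1,"z":-0.5,"spin":0},
  {"x":7,"y":0,"z":-0.5,"spin":0},
])

```text
time: 7.5
position: [0.5208, -0.2983, 0.0104]
tool_rot: [0.997, -0.076, -0.033, -0.007]
ft_force: [-11.1, 0.4, 7.7]
grip_width: 0.0603
```

```bash
python3 look.py p7
```

```text
t 7.5 TCP in block mm [-71.7  15.2] z 10.4 toolx-yaw err -0.0027 F [-11.1   0.4   7.7] w 0.0603
```

View pics/p7.png

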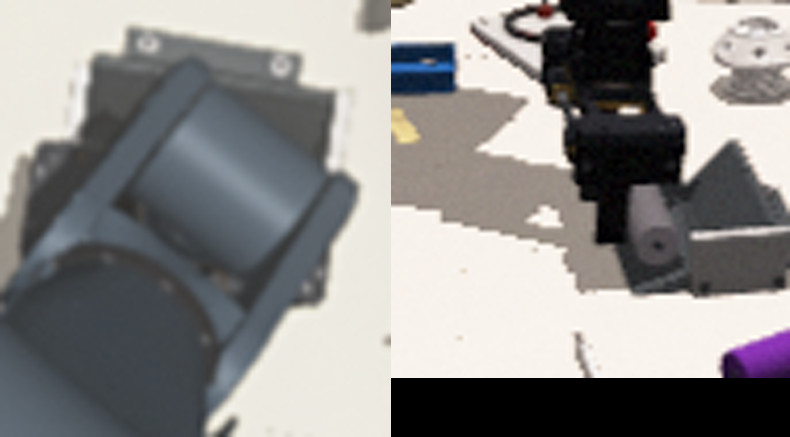

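play_rows([
  {"x":0,"y":0,"z":-4,"spin":0},
  {"x":2,"y":0,"z":-3,"spin":0},
  {"x":4,"y":0,"z":-1,"spin":0},
])

```text
time: 7.9
position: [0.5254, -0.2983, 0.0178]
tool_rot: [0.996, -0.076, -0.036, -0.008]
ft_force: [-9.7, 0.6, 7.1]
grip_width: 0.06
```

```bash
python3 look.py p8;  python3 - <<'E'
from b import *
o=robot.get_obs(); print(Ro.from_quat(o['tool_rot']).as_matrix().round(3),o['q'],o['joint_torque'])
S=cams.camera('side'); save(S,'s8.png')
E
```

```text
t 7.9 TCP in block mm [-67.2  15.8] z 17.8 toolx-yaw err -0.0023 F [-9.7  0.6  7.1] w 0.06
[[ 0.986 -0.152 -0.069]
 [-0.151 -0.988  0.021]
 [-0.072 -0.01  -0.997]] [-0.68655809  0.80423615  1.56209518 -0.03708947  0.84245782  1.06201396] [  2.43519276 -46.29074693 -13.77233326   0.89874627  -1.67486329
  -0.26580521]
```

View pics/p8.png

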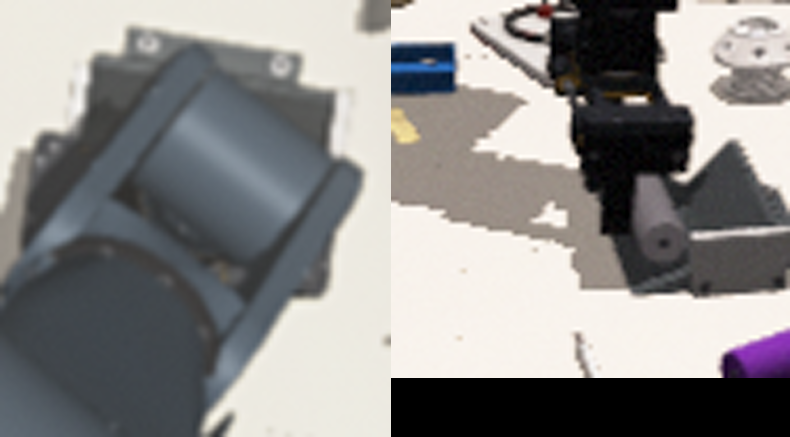

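The force ratio of about 0.7 suggests the pads are gripping the rolling surface and braking it. I'll lower the tips, then advance and rise together so the pads travel with the bar's rear surface.

play_rows([
  {"x":-2,"y":0,"z":5,"spin":0},
  {"x":-1,"y":0,"z":5,"spin":0},
  {"x":4,"y":0,"z":-4,"spin":0},
  {"x":4,"y":0,"z":-4,"spin":0},
  {"x":4,"y":0,"z":-4,"spin":0},
])

```text
time: 8.55
position: [0.5275, -0.2978, 0.0196]
tool_rot: [0.996, -0.076, -0.044, -0.01]
ft_force: [-7.2, -0.7, 3.7]
grip_width: 0.0598
```

```bash
python3 look.py p9
```

```text
t 8.55 TCP in block mm [-65.2  16.7] z 19.6 toolx-yaw err -0.0024 F [-7.2 -0.7  3.7] w 0.0598
```

View pics/p9.png

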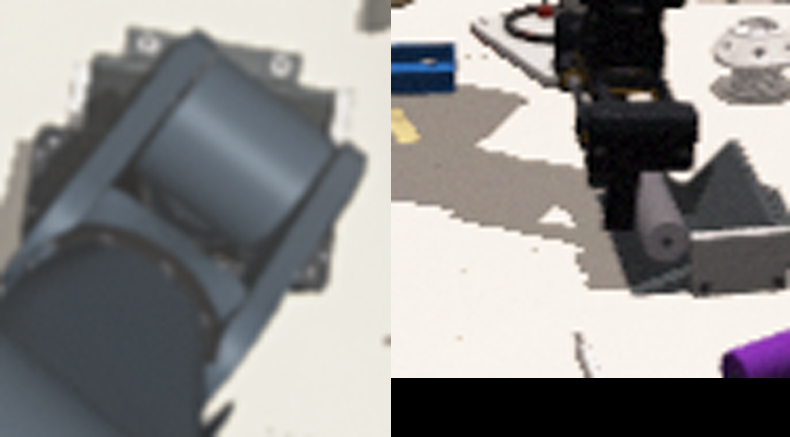

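play_rows([
  {"x":5,"y":0,"z":-2.5,"spin":0},
  {"x":5,"y":0,"z":-2.5,"spin":0},
  {"x":5,"y":0,"z":-2.5,"spin":0},
])

```text
time: 8.95
position: [0.5354, -0.2984, 0.0271]
tool_rot: [0.996, -0.076, -0.054, -0.013]
ft_force: [-9.7, -0.4, 5.3]
grip_width: 0.0598
```

```bash
python3 look.py p10
```

```text
t 8.95 TCP in block mm [-57.3  17.3] z 27.1 toolx-yaw err -0.0014 F [-9.7 -0.4  5.3] w 0.0598
```

View pics/p10.png

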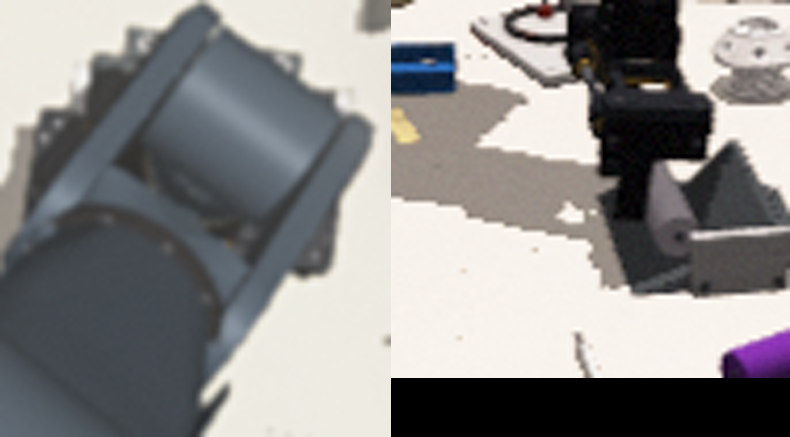

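play_rows([
  {"x":-1,"y":0,"z":6,"spin":0},
  {"x":0,"y":0,"z":6,"spin":0},
  {"x":2,"y":0,"z":0,"spin":0},
])

```text
time: 9.35
position: [0.5306, -0.2971, 0.0166]
tool_rot: [0.995, -0.076, -0.06, -0.014]
ft_force: [-6.6, -0.6, 3.4]
grip_width: 0.0598
```

```bash
python3 look.py p11
```

```text
t 9.35 TCP in block mm [-62.3  17.8] z 16.6 toolx-yaw err -0.0008 F [-6.6 -0.6  3.4] w 0.0598
```

View pics/p11.png

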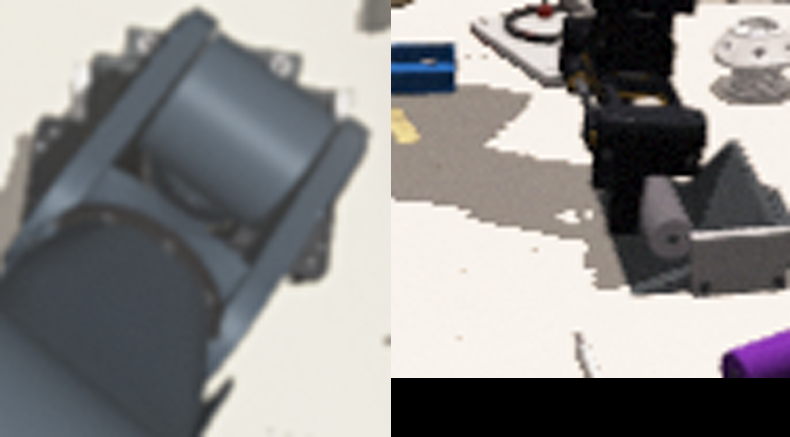

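play_rows([
  {"x":7,"y":0,"z":-1,"spin":0},
  {"x":7,"y":0,"z":-1,"spin":0},
  {"x":7,"y":0,"z":-1,"spin":0},
])

```text
time: 9.75
position: [0.5363, -0.2969, 0.0193]
tool_rot: [0.994, -0.075, -0.078, -0.018]
ft_force: [-13.3, 0.5, 10.8]
grip_width: 0.0599
```

```bash
python3 look.py p12
```

```text
t 9.75 TCP in block mm [-56.7  18.9] z 19.3 toolx-yaw err 0.0011 F [-13.3   0.5  10.8] w 0.0599
```

View pics/p12.png

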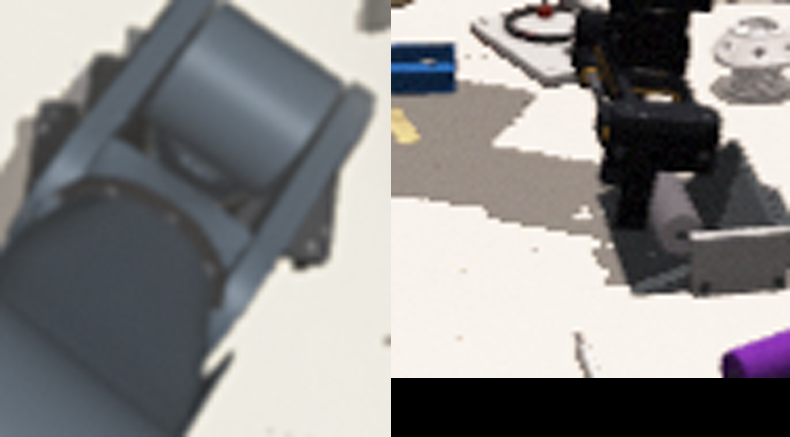

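Lean has built up to about 9°, but only about 11 mm remains to the flat lip and the tip has 10 mm to rise. I'll advance and rise 1:1 in fewer, larger rows.

play_rows([
  {"x":8,"y":0,"z":-7,"spin":0},
  {"x":8,"y":0,"z":-5,"spin":0},
])

```text
time: 10.05
position: [0.5481, -0.2985, 0.0295]
tool_rot: [0.993, -0.075, -0.085, -0.02]
ft_force: [-1.5, -0.2, 1.0]
grip_width: 0.0598
```

```bash
python3 look.py p13
```

```text
t 10.05 TCP in block mm [-44.8  19. ] z 29.5 toolx-yaw err 0.0009 F [-1.5 -0.2  1. ] w 0.0598
```

View pics/p13.png

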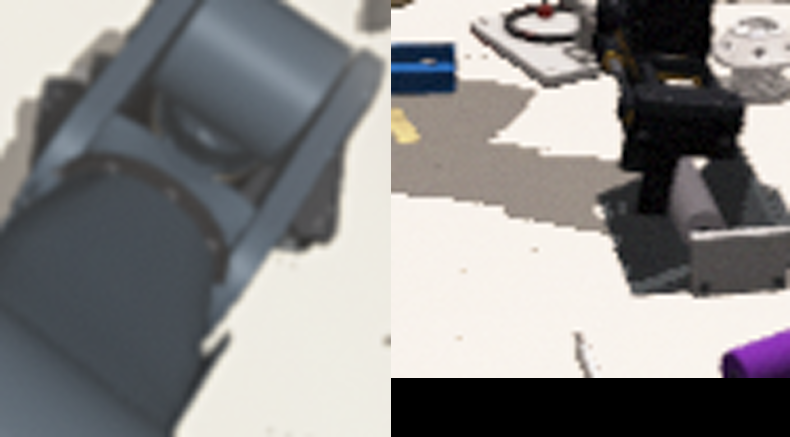

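play_rows([
  {"x":5,"y":0,"z":-1,"spin":0},
  {"x":5,"y":0,"z":-1,"spin":0},
  {"x":0,"y":0,"z":0,"spin":0},
])

```text
time: 10.45
position: [0.5659, -0.3021, 0.0295]
tool_rot: [0.994, -0.075, -0.077, -0.017]
ft_force: [-1.2, -0.4, -0.4]
grip_width: 0.0603
```

```bash
python3 look.py p14
```

```text
t 10.45 TCP in block mm [-26.6  18.1] z 29.5 toolx-yaw err 0.0016 F [-1.2 -0.4 -0.4] w 0.0603
```

View pics/p14.png

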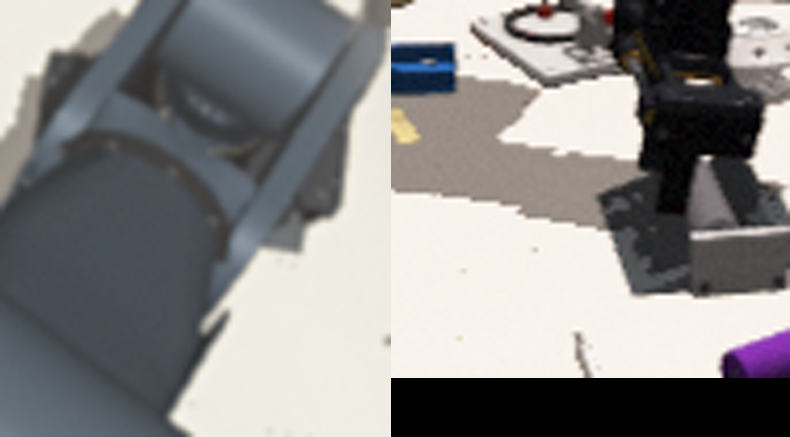

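The blank has dropped off the lip into the groove. I'll lift clear and look.

play_rows([
  {"x":-8,"y":0,"z":-15,"spin":0},
  {"x":-10,"y":0,"z":-40,"spin":0},
  {"x":-30,"y":0,"z":-40,"spin":0},
  {"x":-30,"y":-40,"z":0,"spin":0},
  {"x":-30,"y":-45,"z":0,"spin":0},
  {"x":-30,"y":-45,"z":0,"spin":0},
  {"x":0,"y":-40,"z":0,"spin":0},
], grip=0)

```text
time: 11.25
position: [0.469, -0.1234, 0.1563]
tool_rot: [0.994, -0.079, -0.073, -0.015]
ft_force: [1.7, 0.4, -0.3]
grip_width: 0.0118
```

```bash
python3 look.py p15;  python3 - <<'E'
from b import *
o=robot.get_obs(); print(Ro.from_quat(o['tool_rot']).as_matrix().round(3))
E
```

```text
t 11.25 TCP in block mm [-149.   180.4] z 156.3 toolx-yaw err -0.0084 F [ 1.7  0.4 -0.3] w 0.0118
[[ 0.978 -0.154 -0.14 ]
 [-0.15  -0.988  0.04 ]
 [-0.144 -0.019 -0.989]]
```

View pics/p15.png

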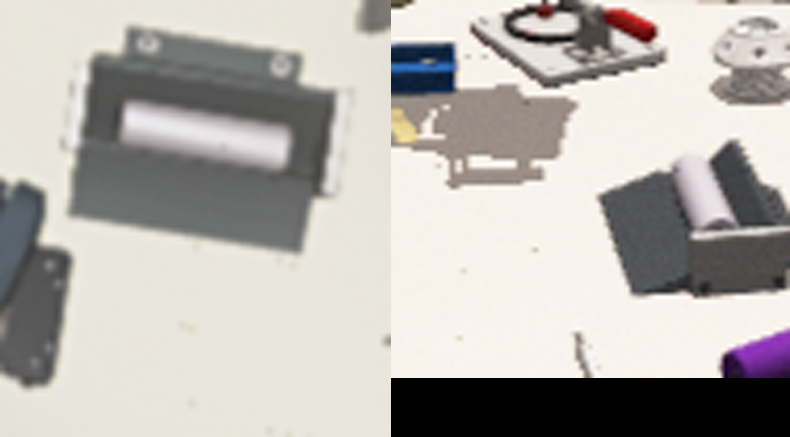

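```bash
python3 - <<'E'
from b import *
T=cams.camera('top')
t=lambda u,v,z:blk(atz(T,(329.6+u/4.6,169.6+v/4.6),z))
print(t(121,122,.0256),t(290,149,.0256))
E
```

```text
[ 1.5 54.6] [  1.  -58.7]
```

play_rows([
  {"x":30,"y":45,"z":0,"spin":0.008},
  {"x":35,"y":45,"z":0,"spin":0},
  {"x":35,"y":5,"z":0,"spin":0},
  {"x":35,"y":0,"z":20,"spin":0},
  {"x":20,"y":0,"z":30,"spin":0},
  {"x":0,"y":0,"z":10,"spin":0},
  {"x":0,"y":0,"z":0,"spin":0},
], grip=0)

```text
time: 12.1
position: [0.6051, -0.2526, 0.0752]
tool_rot: [0.994, -0.083, -0.065, -0.009]
ft_force: [-0.4, -0.1, 0.8]
grip_width: 0.0002
```

```bash
python3 b.py;  python3 - <<'E'
from b import *
o=robot.get_obs(); print(Ro.from_quat(o['tool_rot']).as_matrix().round(3))
E
```

```text
t 12.1 TCP in block mm [ 4.8 73. ] z 75.2 toolx-yaw err -0.0173 F [-0.4 -0.1  0.8] w 0.0002
[[ 0.978 -0.167 -0.128]
 [-0.165 -0.986  0.028]
 [-0.131 -0.007 -0.991]]
```

play_rows([
  {"x":1,"y":-8,"z":10,"spin":-0.017},
  {"x":1,"y":-3,"z":15,"spin":0},
  {"x":0,"y":0,"z":15,"spin":0},
  {"x":0,"y":0,"z":10,"spin":0},
  {"x":0,"y":0,"z":0,"spin":0},
])

```text
time: 12.6
position: [0.6004, -0.2402, 0.0252]
tool_rot: [0.995, -0.075, -0.064, -0.009]
ft_force: [-0.2, -0.7, -0.1]
grip_width: 0.0005
```

```bash
python3 look.py p16
```

```text
t 12.6 TCP in block mm [-1.7 84.5] z 25.2 toolx-yaw err 0.0005 F [-0.2 -0.7 -0.1] w 0.0005
```

View pics/p16.png

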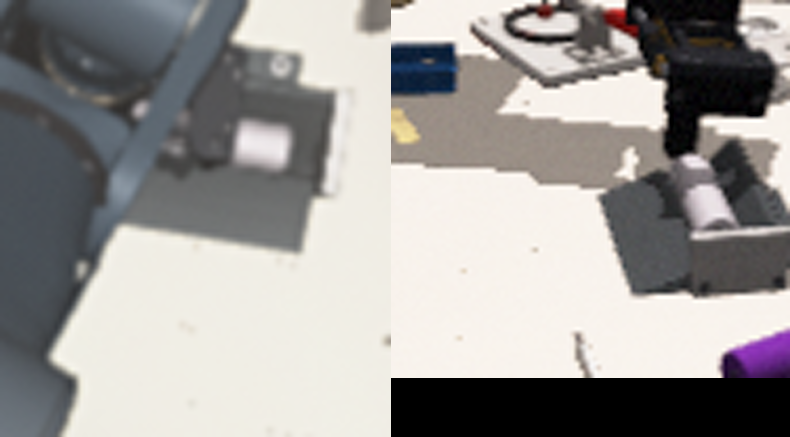

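The tip is in the groove just behind the left end of the blank, and clear of it. I'll lower 5 mm and push endways.

play_rows([
  {"x":1,"y":0,"z":5,"spin":0},
  {"x":0,"y":5,"z":0,"spin":0},
  {"x":0,"y":5,"z":0,"spin":0},
  {"x":0,"y":5,"z":0,"spin":0},
  {"x":0,"y":5,"z":0,"spin":0},
  {"x":0,"y":5,"z":0,"spin":0},
])

```text
time: 13.3
position: [0.5999, -0.268, 0.023]
tool_rot: [0.995, -0.075, -0.061, -0.008]
ft_force: [0.6, 2.5, -1.1]
grip_width: 0.0005
```

```bash
python3 look.py p17
```

```text
t 13.3 TCP in block mm [ 1.9 56.9] z 23.0 toolx-yaw err 0.0002 F [ 0.6  2.5 -1.1] w 0.0005
```

View pics/p17.png

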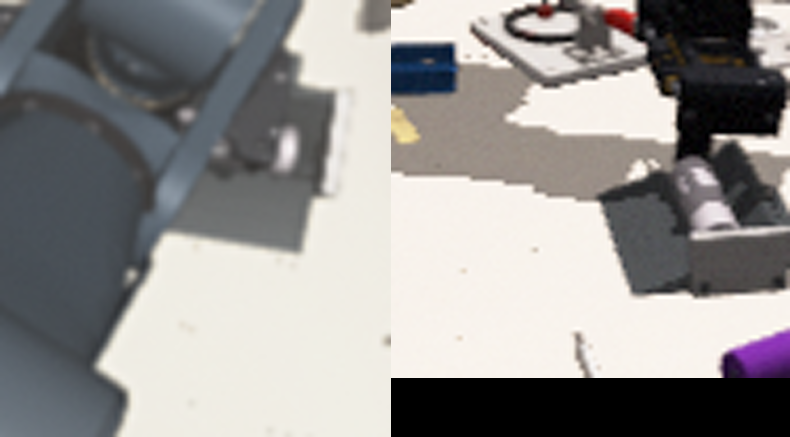

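play_rows([
  {"x":-1,"y":5,"z":1,"spin":0},
  {"x":-0.5,"y":5,"z":1,"spin":0},
  {"x":0,"y":4,"z":0,"spin":0},
])

```text
time: 13.7
position: [0.5963, -0.281, 0.0213]
tool_rot: [0.995, -0.075, -0.061, -0.009]
ft_force: [1.6, 2.1, 0.2]
grip_width: 0.0008
```

```bash
python3 b.py
```

```text
t 13.7 TCP in block mm [ 0.3 43.5] z 21.3 toolx-yaw err 0.0002 F [1.6 2.1 0.2] w 0.0008
```

play_rows([
  {"x":0,"y":3,"z":0,"spin":0},
])

```text
time: 13.8
position: [0.5957, -0.284, 0.0213]
tool_rot: [0.995, -0.075, -0.061, -0.009]
ft_force: [1.4, 2.7, 1.5]
grip_width: 0.0005
```

play_rows([
  {"x":0,"y":3,"z":0,"spin":0},
])

```text
time: 13.9
position: [0.5953, -0.2869, 0.0213]
tool_rot: [0.995, -0.075, -0.061, -0.009]
ft_force: [1.1, 3.0, 1.3]
grip_width: 0.0006
```

```bash
python3 look.py p18
```

```text
t 13.9 TCP in block mm [ 0.2 37.5] z 21.3 toolx-yaw err 0.0001 F [1.1 3.  1.3] w 0.0006
```

View pics/p18.png

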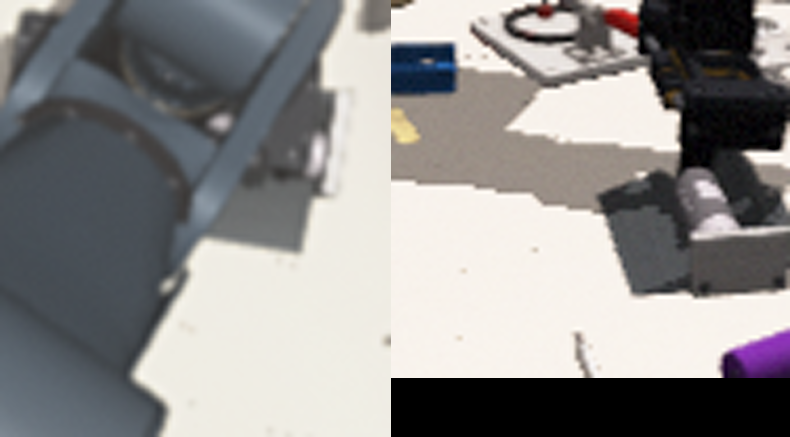

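play_rows([
  {"x":0,"y":3,"z":0,"spin":0},
])

```text
time: 14.1
position: [0.595, -0.2884, 0.0213]
tool_rot: [0.995, -0.076, -0.061, -0.011]
ft_force: [4.1, 13.3, 4.3]
grip_width: 0.0001
```

play_rows([
  {"x":0,"y":2.5,"z":0,"spin":0},
])

```text
time: 14.2
position: [0.595, -0.2883, 0.0213]
tool_rot: [0.995, -0.076, -0.061, -0.013]
ft_force: [2.4, 9.1, 2.3]
grip_width: 0.0006
```

play_rows([
  {"x":0,"y":2.5,"z":0,"spin":0},
])

```text
time: 14.3
position: [0.5951, -0.2882, 0.0214]
tool_rot: [0.995, -0.076, -0.061, -0.015]
ft_force: [2.7, 8.0, 2.8]
grip_width: 0.0006
```

The force jumped from 3 to 13 N and motion stopped, so the blank is against the stop plate. I'll back off straight along the groove, then lift away.

play_rows([
  {"x":0,"y":-5,"z":0,"spin":0},
  {"x":0,"y":-10,"z":0,"spin":0},
  {"x":-3,"y":-5,"z":-25,"spin":0},
  {"x":-8,"y":0,"z":-40,"spin":0},
  {"x":-30,"y":0,"z":-40,"spin":0},
  {"x":-40,"y":-40,"z":0,"spin":0},
  {"x":-40,"y":-45,"z":0,"spin":0},
  {"x":-40,"y":-45,"z":0,"spin":0},
])

```text
time: 15.1
position: [0.4838, -0.1404, 0.1473]
tool_rot: [0.995, -0.078, -0.057, -0.008]
ft_force: [-0.1, 0.4, -0.0]
grip_width: 0.0006
```

```bash
python3 look.py p19; python3 - <<'E'
from h import *
T=cams.camera('top'); S=cams.camera('side')
cv2.imwrite('pics/t19.png',cv2.resize(T['img'][175:225,340:415,::-1],None,fx=10,fy=10,interpolation=cv2.INTER_CUBIC))
save(T,'top19.png');save(S,'side19.png')
a=cv2.imread('pics/top0.png').astype(int); d=np.abs(a-cv2.imread('pics/top19.png')).sum(2)>120
n,l,s,c=cv2.connectedComponentsWithStats(d.astype(np.uint8)); print([q.tolist() for q in s[1:] if q[4]>15])
E
```

```text
t 15.1 TCP in block mm [-131.9  165.8] z 147.3 toolx-yaw err -0.0059 F [-0.1  0.4 -0. ] w 0.0006
[[204, 187, 175, 125, 8799], [364, 193, 38, 16, 362], [348, 237, 34, 15, 114], [127, 274, 75, 38, 942], [113, 307, 61, 39, 954], [203, 307, 12, 6, 38], [310, 308, 12, 12, 114], [384, 312, 172, 88, 7244], [275, 330, 60, 70, 2455], [173, 335, 98, 65, 2066], [555, 336, 8, 12, 48], [324, 338, 35, 17, 348], [546, 344, 17, 10, 68], [342, 347, 30, 19, 314], [552, 352, 24, 48, 423], [543, 354, 19, 43, 163], [324, 356, 13, 7, 43], [129, 374, 14, 24, 165]]
```

View pics/t19.png

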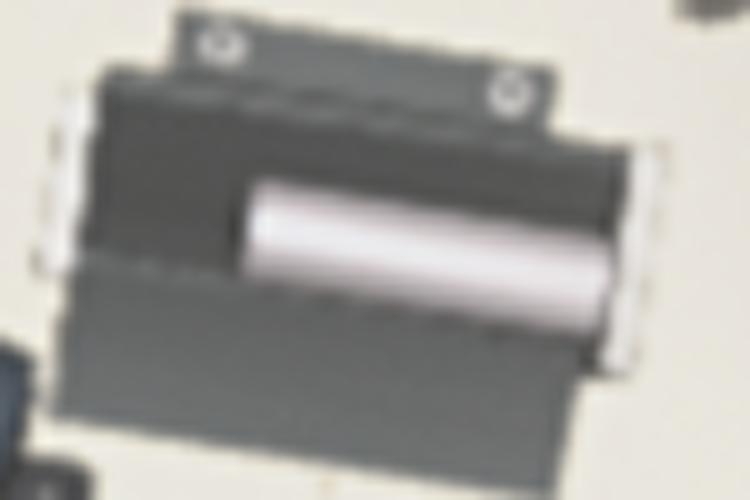

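View pics/side19.png

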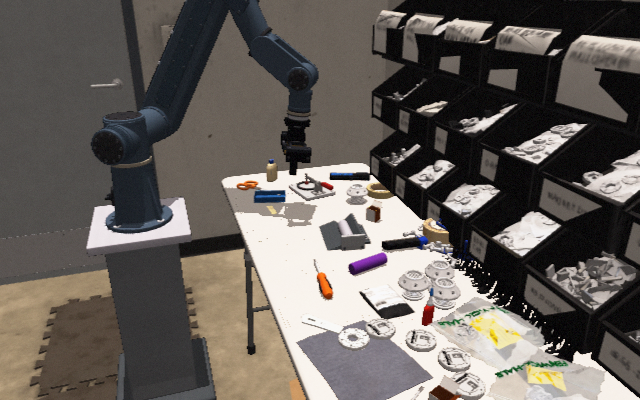

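The blank lies in the V with its right end meeting the stop plate at about top (401,203). The screwdriver, post, carton, bottle and purple bar look unmoved. I'll check the left end numerically.

```bash
python3 - <<'E'
from b import *
T=cams.camera('top')
print(blk(atz(T,(339.55+247/10,174.55+228/10),.0256)))
robot.get_obs()
E
```

```text
[ 1.7 28.9]
```

The left end is at y 28.9, against an expected 30 ± 2 mm, and on the groove axis. It agrees with the force contact, so I'm handing in.

```bash
python3 -c "
from rig import robot
print(robot.hand_in())"
```

```text
the job is handed in; nothing more can be done
None
```

The blank is seated in the V with its end against the stop plate, and I handed the job in at about 15 s on the robot's clock.

- **Rolling:** I pushed the silver blank with both open fingertips. That squared it to the groove, took it up the ramp and over the lip, and it dropped into the V. On the ramp the finger pads braked the rolling and the tool leaned about 9°. At one point the bar rolled back about 5 mm. I got past this by moving the tips forward and up together. Some sliding on the ramp alongside the rolling is possible.
- **Endways push:** I pushed the left end along the groove with the shut fingertips. At the stop plate the motion ended and the force rose from 3 N to 13 N.
- **Last checks:** The pictures show the blank in the V with its right end at the plate. Its left end measured y = 28.9 mm along the groove; 30 mm was expected, which is within the calibration error. The end measured about 1.7 mm off the groove centreline, within the same error. The gripper was clear of everything, the largest wrist force reading I saw was about 17 N, and the bystanders looked unmoved in the side picture.
- **Not conclusive:** The before/after comparison of the top view was partly covered by the arm. It showed no change at the bystanders it could see, but the glue bottle's spot could only be judged from the side picture.

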